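# Turn the tall tube to the light window and swing the reader over it

## Task

Get the tall tube ready to be read: with a fingertip, first push a spoke of the three-armed sample carousel round until the tall tube stands over the round light window at the foot of the reader post, and only then push the reader arm round to its stop so that its head is straight above that tube. Push lightly and do not grip anything; do not touch or lift the three tubes, and leave everything else on the bench where it stands. Finish with the hand clear.

Things in the scene. Friction and masses are not known exactly. Their poses are not given: they have to be found in the camera images.
- station: fixed grey base of the reader station: round plate 196 mm across, 20 mm high, with a 70 mm wide tongue out along its +y to the reader post (24 mm thick, axis 190 mm from the carousel axis). Origin on the bench, on the carousel axis; z up. Yaw -0.6 to 0.1, so the post is left of the carousel. Pushing the carousel or the reader arm with over 30 N (gripping, forcing the stop) fails
- spoke_tall (a point): point on the spoke of the tall tube, 120 mm from the axis, 62 mm above the bench. Each spoke is a bar 14 mm wide, 55 to 69 mm above the bench, ending 135 mm from the axis; 75 mm out it has a round tube holder 27 mm across (28 to 69 mm high); from 89 to 135 mm it is bare: push there, on its side. Nothing is below it there but the base. Hub 52 mm across, top at 78 mm
- spoke_left (a point): the same point on the spoke 120 degrees counter-clockwise from it (short tube)
- spoke_right (a point): the same point on the spoke 120 degrees clockwise from it (short tube)
- window (a point): centre of the round light window (28 mm across, glass in a white ring) on top of the base's tongue, 75 mm from the carousel axis along the base's +y, 23 mm above the bench
- tall_tube: the tall capped tube: clear, white cap, 17 mm across, 62 mm tall, loose in its holder; origin at its foot, 32 mm above the bench; its top is 94 mm above the bench. Not to be touched (more than 2 N) or lifted
- short_tube_1: a short capped tube, 17 mm across, 36 mm tall, loose in its holder, top at 68 mm, level with the holder's rim; origin at its foot. Not to be touched or lifted
- short_tube_2: the other short capped tube, same size. Not to be touched or lifted
- reader (a joint): angle of the reader arm about the post: 0 = parked, 1.2 rad away from the carousel towards the base's -x (robot's side); grows counter-clockwise from above; 1.2 = at its stop, pointing at the carousel axis, head straight above the window. Starts at 0 to 0.3; stays where left (friction 0.1 N m). Grey bar 12 mm wide, 120 to 134 mm above the bench, bare from 16 to 96 mm from the post's axis
- head (a point): centre of the reader head at the end of the arm, 115 mm from the post's axis, 127 mm above the bench; the head is an upright grey cylinder 38 mm across, 108 to 150 mm above the bench, with a dark cap to 156 mm, and passes 14 mm above the tall tube
- jar: bystander: amber jar 40 mm across, 50 mm tall; origin under its centre. Leave it
- dish: bystander: flat clear dish 60 mm across, 15 mm tall; origin under its centre. Leave it
- spare_tube: bystander: capped tube 17 mm across, 45 mm tall, standing on the bench; origin at its foot. Leave it
- beaker: bystander: glass beaker 60 mm across, 75 mm tall; origin under its centre. Leave it
- wash_bottle: bystander: white bottle 64 mm across, 140 mm tall; origin under its centre. Leave it
- tip_box: bystander: grey box 120 x 80 mm, 55 mm tall; origin under its centre. Leave it
- rack: fixed green tube rack 200 x 110 mm, about 50 mm tall, to the left; origin under its centre
- carousel: three-armed aluminium carousel, turning on the station; origin on its vertical axis at bench level (same point as the station's origin); its +y points along the tall tube's spoke, the other spokes lie 120 degrees either way. Turns over a full turn either way, stays where left (friction 0.15 N m). Its yaw must end equal to the station's yaw; it starts at least 1.0 rad away from that

How it is judged:
On the way, in this order (a step that is already met when the one before it is completed fails the run):
1. the tall tube stands over the light window (horizontal distance between tall_tube and window below 0.008 m), for 0.2 s.
2. the reader head is above the window (horizontal distance between head and window below 0.008 m), for 0.2 s.
At the end, for the whole second after the job is handed in: the tall tube stands upright in its holder, at rest, within 8 mm of being over the middle of the light window, and the reader head is within 8 mm of being over it too (horizontal distance between each of tall_tube, head and window below 0.008 m and height (world z) of tall_tube below 0.04 m and angle between tall_tube's own z axis and vertical below 0.3 rad and linear speed of tall_tube below 0.02 m/s); the robot touches nothing.
It fails at once if a tube is touched by the robot (more than 2 N) (contact force between any of the arm, the fingers and tall_tube above 2 N or contact force between any of the arm, the fingers and short_tube_1 above 2 N or contact force between any of the arm, the fingers and short_tube_2 above 2 N).
It fails at once if a tube is lifted out of its seat (10 mm) (height (world z) of any of tall_tube, short_tube_1, short_tube_2 above 0.042 m).
It fails at once if the carousel or the reader arm is gripped or pushed hard (more than 30 N) (contact force between the fingers and station above 30 N or contact force between the fingers and carousel above 30 N).
It fails at once if a bystander is shifted by more than 15 mm (distance of any of jar, dish, spare_tube, beaker, wash_bottle, tip_box from where it was at the start of the episode above 0.015 m).
It also fails if it takes over 67 s, if anything falls off the work surface, if the arm or the gripper's body presses on something with over 40 N, if the wrist force passes 120 N, or if a joint passes its speed limit or range.

## Robot

A 6-joint arm with a two-finger parallel gripper is mounted at the origin on the work surface. World frame = base frame: x ahead of the robot, y to its left, z up, the work surface at z = 0. Lengths are in m, angles in rad, forces in N, time in s.
With the tool pointing down it reaches from about 0.4 to 0.825 m from the base axis. Payload 7 kg.
Tool frame: the origin (TCP) lies at the centre of the arm's flange, where the gripper is bolted on; the fingertips stand 178 mm ahead of it and the grasp point (between the pads) lies 159 mm ahead of it; x points along the fingers, y is the direction in which the jaws open and shut, and the axes are right-handed (so a half turn about x gives the same grasp; the last joint's range is limited). The gripper opens to 88 mm and grips with 3 to 60 N. Pads are 19 mm wide; open, the fingers measure 130 mm over their backs; the gripper's body (78 mm by 193 mm) begins 47 mm behind the grasp point.
Start: joints at [1.538, 0.359, 0.012, 0, -1.224, -0.288], TCP at [0.213, 0.641, 0.405] pointing down, gripper open.
Joint ranges: [-3.07, 3.07], [-1.43, 2.12], [-1.02, 1.25], [-3.03, 1.67], [-3.05, -0], [-3.03, 3.03]. Speed limits (rad/s): [2.39, 2.39, 3.01, 3.14, 3.14, 3.14].

## Interface

Orientations are given as [roll, pitch, yaw] about the fixed x, y, z axes, in that order (R = Rz(yaw) Ry(pitch) Rx(roll)).
In Python, from station import status, viewer, arm gives the robot as it stands. The module is installed in compiled form; this text tells all that it offers.
- The arm moves only by the tool apply_moves, never from a script. Its argument "commands" is a list of rows, each an object of numbers: "dx", "dy", "dz": the shift along the world's x, y, z in mm; "spin": the turn about the world's z in degrees; "hand": the closure, from 0 (fully open) to 1 (shut). A call has exactly 5 rows; each row shifts and turns the commanded pose from where the row before left it; what a row does not reach is not made up. A row lasts 1/8 s, in which the tool goes at most 62.5 mm and 10.7 degrees, less where a joint would pass 70% of its speed; a pose out of reach is approached as far as the arm can. A call is refused whole if a number of a shift passes 62.5 or a number of a turn 10.7, either way. A call with a gripper value outside its range is refused whole. The fingers move at their own pace and stop on an object; "grip_force" is the grip in N (left out, the last holds). Time passes only in rows, so rows that do not move let the fingers close, or fill a call up. It gives the time, the measured TCP pose, the force and the opening at its end, in the units of the state.
- status.get_state(): the state, without advancing time (a new reading comes with each control period).
- viewer.grab_frame(name): name is "side" or "top"; returns the picture (400x640x3 uint8, red, green, blue); there is no depth.
- viewer.camera_info(name): a dict with "fx", "fy", "cx", "cy" (pixels), "eye" and "attitude" of the camera in the world. Camera axes: x right, y up, looking along -z (the intrinsics and any distortion apply to the point x, -y, -z); pixel columns grow to the right and rows downward; lengths in m; the calibration is good to about 2 mm. A picture is of the moment at which its call begins. camera_info takes no time and is no camera call.
- arm.job_done(): hands the job in, once; it reports no verdict.
The state is a dict: "t": time; "q": joint angles; "qd": joint speeds; "joint_efforts": joint torques, N m; "eef_pos": TCP position; "ee_rot": TCP orientation; "force": force on the tool from outside, world axes, zero at the start; "moment": the same for the moment, N m; "width": finger opening in m.
Only numpy, scipy, OpenCV 4.12 (cv2) and the standard library are available. Lean on these libraries where they do the work, as an engineer would, in place of code of your own. Each camera call takes 0.05 s, during which the arm holds its last target.

## Working session

There is one attempt and no reset: what is moved stays moved. The work goes in short steps, Python scripts to look and compute and a tool call to move; the robot and the scene stay as the last step left them, time stands still between calls to the robot, and variables do not carry over. Pictures are saved under pics/ and viewed, and the job is handed in when it is done.

Besides the shell and the picture viewer there is one more tool, called after "Emit:" as name(argument=value, ...) on one line, values as JSON. apply_moves: Moves the arm, as the interface text tells. Its arguments: {"type":"object","properties":{"commands":{"type":"array","items":{"type":"object","properties":{"dx":{"type":"number"},"dy":{"type":"number"},"dz":{"type":"number"},"spin":{"type":"number"},"hand":{"type":"number"}}}},"grip_force":{"type":"number"}},"required":["commands"]}

```bash
mkdir -p pics
python3 - <<'E'
from station import status, viewer, arm
import cv2
print(status.get_state())
for n in ("side","top"):
    print(viewer.camera_info(n)); cv2.imwrite(f"pics/{n}0.png",viewer.grab_frame(n)[:,:,::-1])
E
```

```text
{'t': 0.0, 'q': array([ 1.53808788e+00,  3.59380770e-01,  1.10611668e-02, -3.74299075e-04,
       -1.22409853e+00, -2.88076090e-01]), 'qd': array([-0.00019967, -0.00168781,  0.00052633, -0.00022775, -0.00024045,
       -0.0004468 ]), 'joint_efforts': array([-1.12643229e-03, -5.82722211e+01,  2.93062431e+01,  6.99694186e+00,
        7.00664241e-03, -1.47305182e-04]), 'eef_pos': array([0.21278533, 0.64037431, 0.40372305]), 'ee_rot': array([ 1.64525309,  1.56913678, -1.81725157]), 'force': array([ 0.68343143, -0.93471365, -0.08122288]), 'moment': array([ 0.01497443, -0.0497433 ,  0.00113828]), 'width': 0.08803878672966238}
{'fx': 364.69970615169234, 'fy': 364.69970615169234, 'cx': 318.9410532843265, 'cy': 196.36869176232923, 'eye': array([ 0.38919586, -0.66926769,  0.75156473]), 'attitude': array([ 0.82851939, -0.00131472, -0.24705689])}
{'fx': 433.0325470937974, 'fy': 433.0325470937974, 'cx': 317.79059475810556, 'cy': 206.2937389334662, 'eye': array([0.38177523, 0.02688089, 1.45896236]), 'attitude': array([ 0.14455864, -0.02102195, -1.5639868 ])}
```

View pics/side0.png

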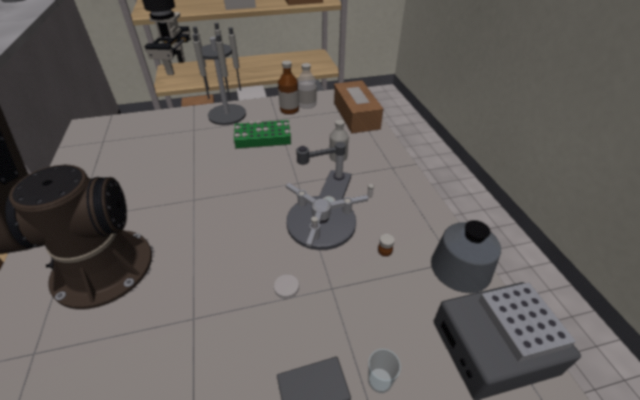

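View pics/top0.png

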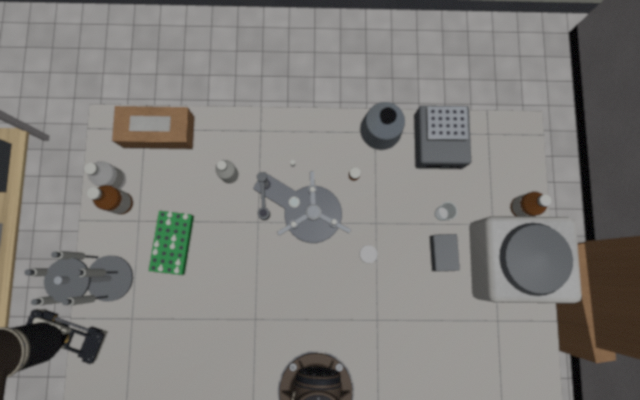

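```bash
cat > h.py <<'E'
import numpy as np, cv2
from scipy.spatial.transform import Rotation as R
from station import status, viewer
def cam(n):
    c=viewer.camera_info(n); return c, R.from_euler('xyz',c['attitude']).as_matrix()
def ray(n,u,v):
    c,M=cam(n); d=M@np.array([(u-c['cx'])/c['fx'],-(v-c['cy'])/c['fy'],-1]); return c['eye'],d
def onz(n,u,v,z):
    e,d=ray(n,u,v); return (e+d*(z-e[2])/d[2])
def proj(n,p):
    c,M=cam(n); q=M.T@(np.array(p)-c['eye']); return np.array([c['cx']+c['fx']*q[0]/-q[2], c['cy']-c['fy']*q[1]/-q[2]])
def grab(n,f):
    im=viewer.grab_frame(n)[:,:,::-1].copy(); cv2.imwrite(f,im); return im
def crop(src,dst,x0,y0,w,h,s):
    im=cv2.imread(src)[y0:y0+h,x0:x0+w]; cv2.imwrite(dst,cv2.resize(im,None,fx=s,fy=s,interpolation=cv2.INTER_CUBIC))
E
python3 - <<'E'
from h import *
crop('pics/top0.png','pics/t0c.png',240,150,130,100,6)
crop('pics/side0.png','pics/s0c.png',270,110,130,145,4)
print(proj('top',[0,0,0]),proj('side',[0,0,0]))
E
```

```text
[315.7974656  389.67103255] [103.04805327 267.66345769]
```

View pics/t0c.png

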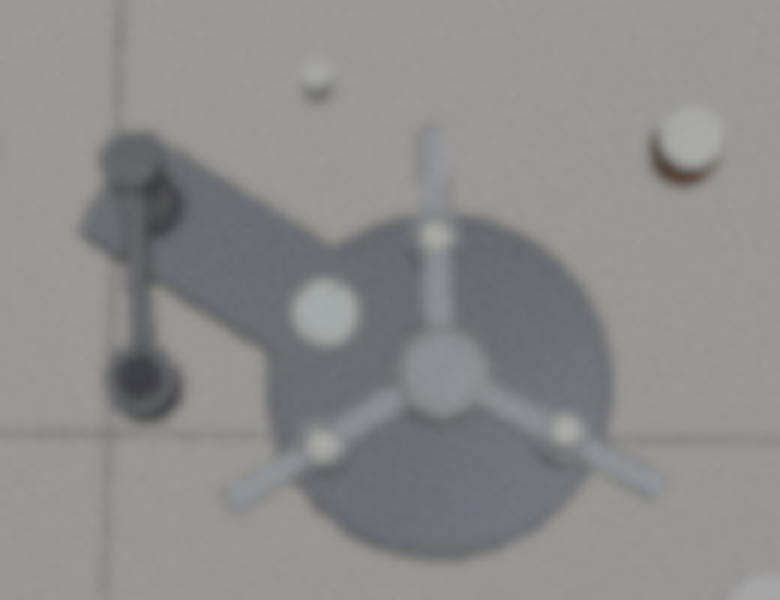

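View pics/s0c.png

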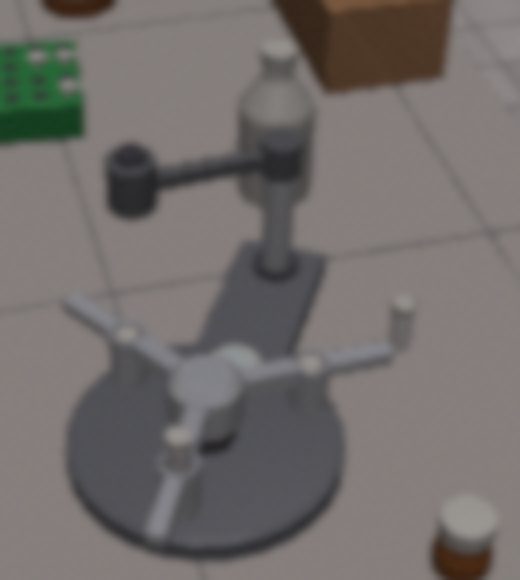

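Run:
```python
from h import *
def T(u,v,z): return onz('top',240+(u+.5)/6-.5,150+(v+.5)/6-.5,z)
def S(u,v,z): return onz('side',270+(u+.5)/4-.5,110+(v+.5)/4-.5,z)
a=T(443,374,.078); print('hub',a,S(205,382,.078))
print('window',T(326,312,.023), np.linalg.norm((T(326,312,.023)-a)[:2]))
print('plate',(T(268,385,.02)+T(612,385,.02))/2,(T(440,210,.02)+T(440,560,.02))/2)
for n,u,v,z in (('tall cap',565,430,.094),('up cap',435,236,.068),('left cap',322,446,.068),('endTall',657,490,.069),('endUp',431,130,.069),('endLeft',235,498,.069)):
    p=T(u,v,z);d=p-a; print(n,p,np.linalg.norm(d[:2]),np.degrees(np.arctan2(d[1],d[0])))
print('tallcap side',S(178,436,.094)); 
print('head',T(137,378,.156),S(131,155,.156)); print('post',T(132,163,.15),S(280,275,.02),S(280,140,.15))
d=T(326,312,.023)-a; print(np.degrees(np.arctan2(d[1],d[0])))
for n,u,v,h in (('jar',690,138,.05),('spare',317,73,.045)): print(n,T(u,v,h))
print('bottle',onz('top',222,165,.14),'dish',onz('top',369,254,.015))
```

```text
hub [0.5646292  0.01316322 0.078     ] [0.56619165 0.0078366  0.078     ]
window [0.60623157 0.07828955 0.023     ] 0.0772799877661017
plate [0.56610058 0.01407593 0.02      ] [0.5670623  0.01421873 0.02      ]
tall cap [ 0.53326423 -0.05143116  0.094     ] 0.071806652437346 -115.89972889231144
up cap [0.6416492  0.01804285 0.068     ] 0.07717442403459598 3.6251534733319817
left cap [0.52631236 0.07775115 0.068     ] 0.0750984712337563 120.67856736628212
endTall [ 0.50408994 -0.10237001  0.069     ] 0.1304336136535674 -117.65447881616787
endUp [0.70037415 0.0207502  0.069     ] 0.13595680705144325 3.199017258563047
endLeft [0.49784613 0.12379227 0.069     ] 0.12922370346606535 121.11797956204975
tallcap side [ 0.53352569 -0.05128953  0.094     ]
head [0.55078551 0.16827689 0.156     ] [0.55238687 0.16561829 0.156     ]
post [0.66271772 0.1742865  0.15      ] [0.66851635 0.16900614 0.02      ] [0.66231265 0.16621087 0.15      ]
57.42976845032354
jar [ 0.70185818 -0.1232059   0.05      ]
spare [0.73764288 0.08450559 0.045     ]
bottle [0.70072742 0.29903304 0.14      ] dish [ 0.43359485 -0.17346225  0.015     ]
```

Run:
```python
from h import *
s=status.get_state(); M=R.from_euler('xyz',s['ee_rot']).as_matrix(); print(M.round(3)); print(np.degrees(np.arctan2(M[1,1],M[0,1])))
crop('pics/top0.png','pics/t0d.png',0,200,200,200,4)
```

```text
[[-0.    -0.315 -0.949]
 [-0.001 -0.949  0.315]
 [-1.     0.001 -0.   ]]
-108.38630940469913
```

View pics/t0d.png

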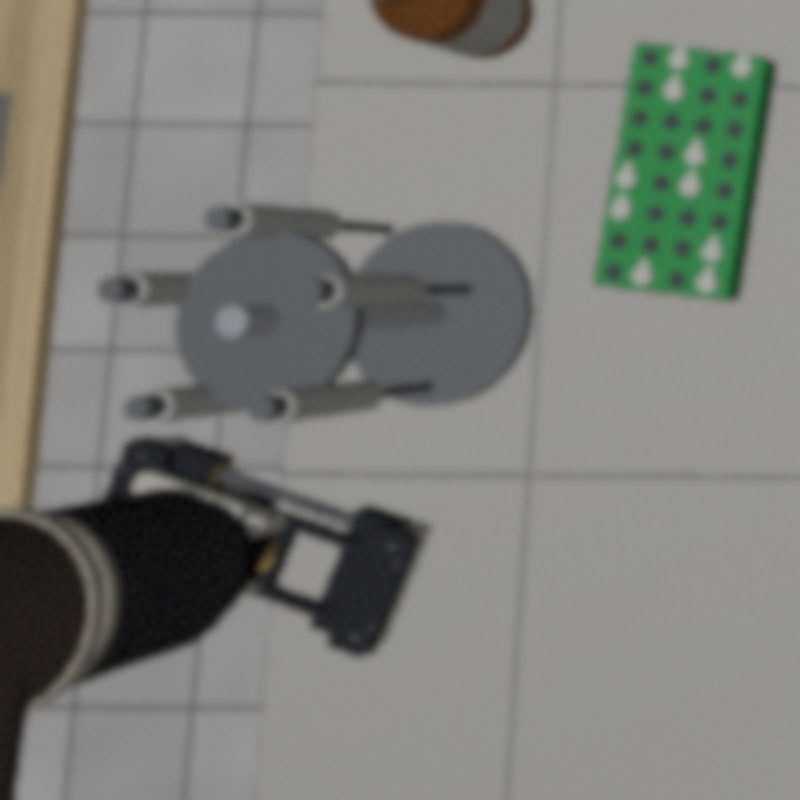

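Emit:
apply_moves(commands=[{"dx": 10,"dy": -50,"spin": -8,"hand": 1},{"dx": 30,"dy": -50,"spin": -8,"hand": 1},{"dx": 45,"dy": -40,"spin": -8,"hand": 1},{"dx": 45,"dy": -40,"spin": -8,"hand": 1},{"dx": 45,"dy": -40,"spin": -8,"hand": 1}], grip_force=5)

```text
invalid input at $.commands[0]: expected keys dx, dy, dz, spin, hand
```

Emit:
apply_moves(commands=[{"dx": 20,"dy": -45,"spin": -8,"hand": 1},{"dx": 20,"dy": -45,"spin": -8,"hand": 1},{"dx": 20,"dy": -45,"spin": -8,"hand": 1},{"dx": 20,"dy": -45,"spin": -8,"hand": 1},{"dx": 10,"dy": -45,"spin": -8,"hand": 1}])

```text
invalid input at $.commands[0]: expected keys dx, dy, dz, spin, hand
```

Emit:
apply_moves(commands=[{"dx": 3,"dy": -52,"spin": -8,"hand": 1},{"dx": 0,"dy": -52,"spin": -8,"hand": 1},{"dx": 0,"dy": -52,"spin": -8,"hand": 1},{"dx": 0,"dy": -52,"spin": -8,"hand": 1},{"dx": 0,"dy": -52,"spin": -8,"hand": 1}])

```text
invalid input at $.commands[0]: expected keys dx, dy, dz, spin, hand
```

```bash
cat >> h.py <<'E'
def st():
    s=status.get_state(); M=R.from_euler('xyz',s['ee_rot']).as_matrix()
    print('t',round(s['t'],2),'tcp',(s['eef_pos']*1000).round(1),'jaw',np.degrees(np.arctan2(M[1,1],M[0,1])).round(1),'F',s['force'].round(1),'w',round(s['width'],4),'q',s['q'].round(2))
E
python3 - <<'E'
from h import *
st(); a=grab('top','pics/top1.png'); b=grab('side','pics/side1.png')
cv2.imwrite('pics/b1.png',np.hstack([cv2.resize(a[120:300,220:400],(400,400),interpolation=2),cv2.resize(b[70:290,240:460],(400,400),interpolation=2)]))
E
```

```text
t 0.1 tcp [212.8 640.4 403.8] jaw -108.4 F [ 0.4 -0.1 -0.2] w 0.0875 q [ 1.54  0.36  0.01 -0.   -1.22 -0.29]
```

View pics/b1.png

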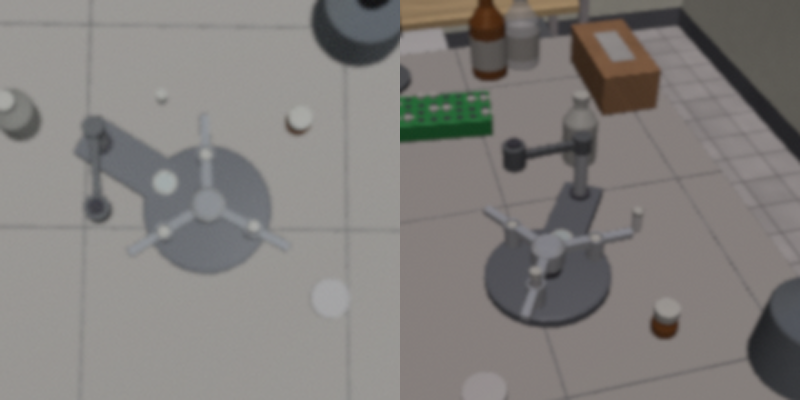

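All keys are required in every row, so none of those moves ran. I'll repeat them with dz.

Emit:
apply_moves(commands=[{"dx": 10,"dy": -50,"dz": 0,"spin": -8,"hand": 1},{"dx": 30,"dy": -50,"dz": 0,"spin": -8,"hand": 1},{"dx": 45,"dy": -40,"dz": 0,"spin": -8,"hand": 1},{"dx": 45,"dy": -40,"dz": 0,"spin": -8,"hand": 1},{"dx": 45,"dy": -40,"dz": 0,"spin": -8,"hand": 1}], grip_force=5)

```text
t: 0.82
eef_pos: [0.3889, 0.4191, 0.4049]
ee_rot: [-0.95, 1.57, 1.168]
force: [0.9, 0.6, 0.2]
width: 0.0435
```

Emit:
apply_moves(commands=[{"dx": 20,"dy": -45,"dz": 0,"spin": -8,"hand": 1},{"dx": 20,"dy": -45,"dz": 0,"spin": -8,"hand": 1},{"dx": 20,"dy": -45,"dz": 0,"spin": -8,"hand": 1},{"dx": 20,"dy": -45,"dz": 0,"spin": -8,"hand": 1},{"dx": 10,"dy": -45,"dz": 0,"spin": -8,"hand": 1}])

```text
t: 1.45
eef_pos: [0.4784, 0.194, 0.4046]
ee_rot: [-2.809, 1.571, -1.389]
force: [-0.2, 0.2, 0.7]
width: 0.0008
```

Emit:
apply_moves(commands=[{"dx": 3,"dy": -52,"dz": 0,"spin": -8,"hand": 1},{"dx": 0,"dy": -52,"dz": 0,"spin": -8,"hand": 1},{"dx": 0,"dy": -52,"dz": 0,"spin": -8,"hand": 1},{"dx": 0,"dy": -52,"dz": 0,"spin": -8,"hand": 1},{"dx": 0,"dy": -52,"dz": 0,"spin": -8,"hand": 1}])

```text
t: 2.08
eef_pos: [0.4805, -0.0661, 0.4049]
ee_rot: [-0.469, 1.57, 0.253]
force: [1.0, 0.4, 0.0]
width: 0.0003
```

```bash
cat >> h.py <<'E'
def both(k):
    a=grab('top',f'pics/top{k}.png'); b=grab('side',f'pics/side{k}.png')
    cv2.imwrite(f'pics/b{k}.png',np.hstack([cv2.resize(a[120:300,220:400],(400,400),interpolation=2),cv2.resize(b[70:290,240:460],(400,400),interpolation=2)]))
E
python3 - <<'E'
from h import *
st(); both(2)
E
```

```text
t 2.08 tcp [480.5 -66.1 404.9] jaw 131.4 F [1.  0.4 0. ] w 0.0003 q [ 0.27  0.04 -0.39  0.   -1.14 -1.12]
```

View pics/b2.png

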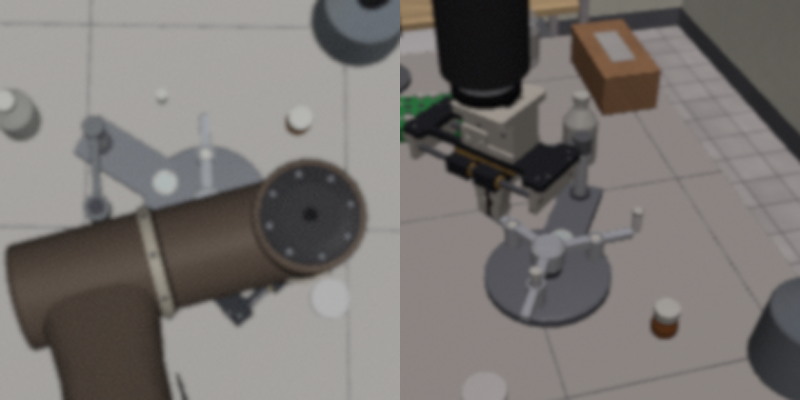

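Emit:
apply_moves(commands=[{"dx": 0,"dy": 0,"dz": -40,"spin": 0,"hand": 1},{"dx": 0,"dy": 0,"dz": -40,"spin": 0,"hand": 1},{"dx": 0,"dy": 0,"dz": -40,"spin": 0,"hand": 1},{"dx": 0,"dy": 0,"dz": -40,"spin": 0,"hand": 1},{"dx": 0,"dy": 0,"dz": -20,"spin": 0,"hand": 1}])

```text
t: 2.8
eef_pos: [0.4802, -0.0642, 0.2227]
ee_rot: [2.599, 1.568, -2.957]
force: [-0.6, -0.3, 1.2]
width: 0.0003
```

Run:
```python
from h import *
st(); both(3); crop('pics/side3.png','pics/s3c.png',270,110,130,145,4)
```

```text
t 2.8 tcp [480.2 -64.2 222.7] jaw 131.7 F [-0.6 -0.3  1.2] w 0.0003 q [ 0.27  0.25 -0.63 -0.   -0.69 -1.12]
```

View pics/s3c.png

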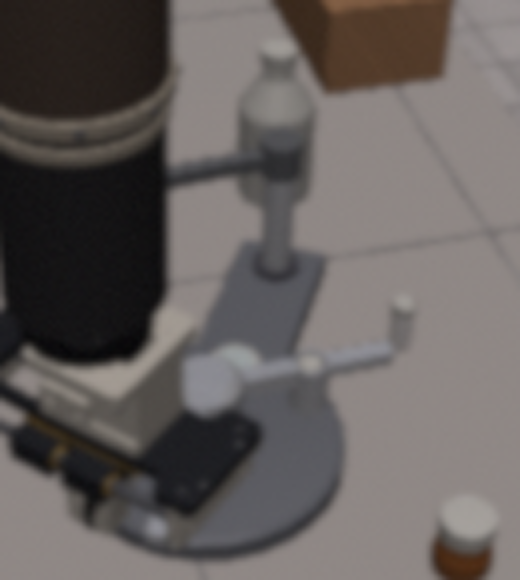

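Run:
```python
from h import *
C=np.array([566,12.]);p=np.array([480.2,-64.2])
for i in range(1,25):
    th=np.radians(-138.4+5*i); g=C+115*np.array([np.cos(th),np.sin(th)]); d=(g-p).round(); p=p+d; print(i,-138.4+5*i,d,p)
```

```text
1 -133.4 [ 7. -7.] [487.2 -71.2]
2 -128.4 [ 7. -7.] [494.2 -78.2]
3 -123.4 [ 8. -6.] [502.2 -84.2]
4 -118.4 [ 9. -5.] [511.2 -89.2]
5 -113.4 [ 9. -4.] [520.2 -93.2]
6 -108.4 [10. -4.] [530.2 -97.2]
7 -103.4 [ 9. -3.] [ 539.2 -100.2]
8 -98.4 [10. -2.] [ 549.2 -102.2]
9 -93.4 [10. -1.] [ 559.2 -103.2]
10 -88.4 [10.  0.] [ 569.2 -103.2]
11 -83.4 [10.  1.] [ 579.2 -102.2]
12 -78.4 [10.  2.] [ 589.2 -100.2]
13 -73.4 [10.  2.] [599.2 -98.2]
14 -68.4 [9. 3.] [608.2 -95.2]
15 -63.400000000000006 [9. 4.] [617.2 -91.2]
16 -58.400000000000006 [9. 5.] [626.2 -86.2]
17 -53.400000000000006 [8. 6.] [634.2 -80.2]
18 -48.400000000000006 [8. 6.] [642.2 -74.2]
19 -43.400000000000006 [7. 7.] [649.2 -67.2]
20 -38.400000000000006 [7. 8.] [656.2 -59.2]
21 -33.400000000000006 [6. 8.] [662.2 -51.2]
22 -28.400000000000006 [5. 9.] [667.2 -42.2]
23 -23.400000000000006 [4. 9.] [671.2 -33.2]
24 -18.400000000000006 [4. 9.] [675.2 -24.2]
```

Emit:
apply_moves(commands=[{"dx": 7,"dy": -7,"dz": 0,"spin": 5,"hand": 1},{"dx": 7,"dy": -7,"dz": 0,"spin": 5,"hand": 1},{"dx": 8,"dy": -6,"dz": 0,"spin": 5,"hand": 1},{"dx": 9,"dy": -5,"dz": 0,"spin": 5,"hand": 1},{"dx": 9,"dy": -4,"dz": 0,"spin": 5,"hand": 1}])

```text
t: 3.52
eef_pos: [0.521, -0.0934, 0.2257]
ee_rot: [-2.595, 1.571, -1.429]
force: [-2.1, 0.4, 0.4]
width: 0.0006
```

Run:
```python
from h import *
st(); both(4)
```

```text
t 3.52 tcp [521.  -93.4 225.7] jaw 156.8 F [-2.1  0.4  0.4] w 0.0006 q [ 0.19  0.31 -0.53  0.   -0.73 -0.6 ]
```

View pics/b4.png

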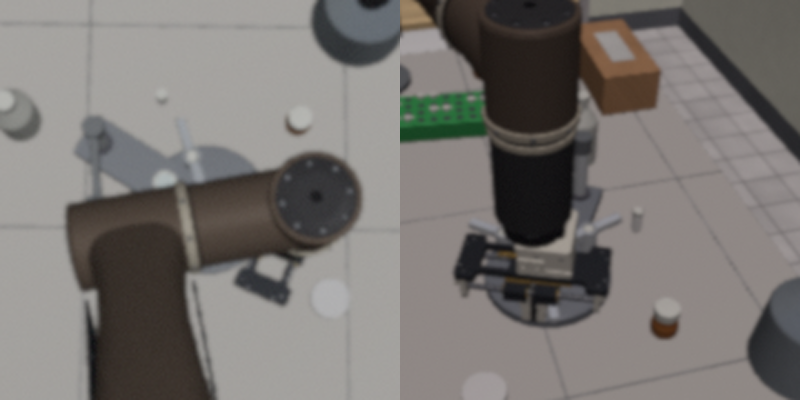

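Emit:
apply_moves(commands=[{"dx": 10,"dy": -4,"dz": 0,"spin": 5,"hand": 1},{"dx": 9,"dy": -3,"dz": 0,"spin": 5,"hand": 1},{"dx": 10,"dy": -2,"dz": 0,"spin": 5,"hand": 1},{"dx": 10,"dy": -1,"dz": 0,"spin": 5,"hand": 1},{"dx": 10,"dy": 0,"dz": 0,"spin": 5,"hand": 1}])

```text
t: 4.25
eef_pos: [0.5698, -0.1033, 0.2255]
ee_rot: [-3.093, 1.571, -1.493]
force: [-1.4, -2.1, 1.5]
width: 0.0003
```

Emit:
apply_moves(commands=[{"dx": 10,"dy": 1,"dz": 0,"spin": 5,"hand": 1},{"dx": 10,"dy": 2,"dz": 0,"spin": 5,"hand": 1},{"dx": 10,"dy": 2,"dz": 0,"spin": 5,"hand": 1},{"dx": 9,"dy": 3,"dz": 0,"spin": 5,"hand": 1},{"dx": 9,"dy": 4,"dz": 0,"spin": 5,"hand": 1}])

```text
t: 4.88
eef_pos: [0.6179, -0.0913, 0.2255]
ee_rot: [-2.818, 1.57, -0.782]
force: [-0.6, -2.5, -0.2]
width: 0.0004
```

Run:
```python
from h import *
st(); both(5)
```

```text
t 4.88 tcp [617.9 -91.3 225.5] jaw -153.3 F [-0.6 -2.5 -0.2] w 0.0004 q [ 0.17  0.44 -0.31  0.   -0.82  0.3 ]
```

View pics/b5.png

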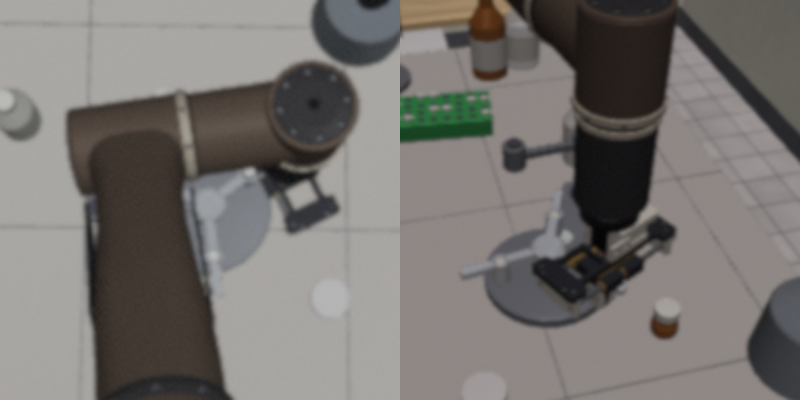

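Emit:
apply_moves(commands=[{"dx": 9,"dy": 5,"dz": 0,"spin": 5,"hand": 1},{"dx": 8,"dy": 6,"dz": 0,"spin": 5,"hand": 1},{"dx": 8,"dy": 6,"dz": 0,"spin": 5,"hand": 1},{"dx": 7,"dy": 7,"dz": 0,"spin": 5,"hand": 1},{"dx": 7,"dy": 8,"dz": 0,"spin": 5,"hand": 1}])

```text
t: 5.6
eef_pos: [0.6568, -0.0594, 0.2254]
ee_rot: [-2.746, 1.57, -0.275]
force: [0.2, -1.6, -0.5]
width: 0.0002
```

Emit:
apply_moves(commands=[{"dx": 6,"dy": 8,"dz": 0,"spin": 5,"hand": 1},{"dx": 5,"dy": 9,"dz": 0,"spin": 5,"hand": 1},{"dx": 4,"dy": 9,"dz": 0,"spin": 5,"hand": 1},{"dx": -2,"dy": -8,"dz": 0,"spin": 0,"hand": 1},{"dx": -4,"dy": -10,"dz": 0,"spin": 0,"hand": 1}])

```text
t: 6.22
eef_pos: [0.6653, -0.052, 0.2248]
ee_rot: [-0.955, 1.571, 1.775]
force: [0.7, -0.4, 0.0]
width: 0.0004
```

Run:
```python
from h import *
st(); both(6)
```

```text
t 6.22 tcp [665.3 -52.  224.8] jaw -113.5 F [ 0.7 -0.4  0. ] w 0.0004 q [ 0.21  0.5  -0.21 -0.   -0.86  0.95]
```

View pics/b6.png

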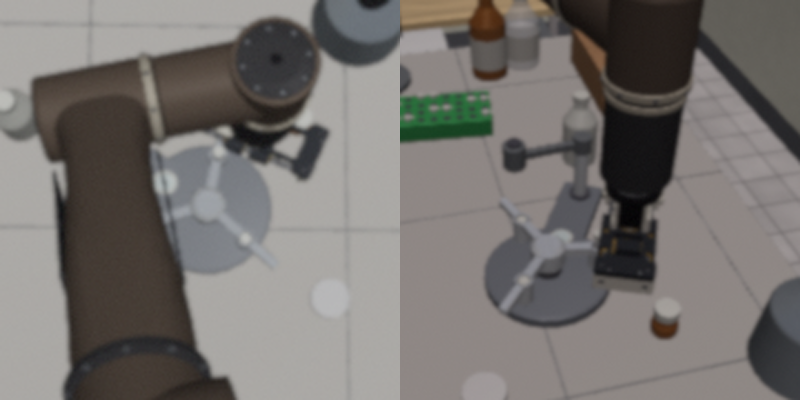

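Emit:
apply_moves(commands=[{"dx": 0,"dy": -3,"dz": 40,"spin": 0,"hand": 1},{"dx": 0,"dy": 0,"dz": 40,"spin": 0,"hand": 1},{"dx": -16,"dy": 0,"dz": 0,"spin": -10,"hand": 1},{"dx": -16,"dy": 0,"dz": 0,"spin": -10,"hand": 1},{"dx": -16,"dy": 0,"dz": 0,"spin": -10,"hand": 1}])

```text
t: 6.95
eef_pos: [0.617, -0.055, 0.3049]
ee_rot: [-1.367, 1.571, 0.835]
force: [0.9, -0.2, 0.0]
width: 0.0003
```

Emit:
apply_moves(commands=[{"dx": -16,"dy": 0,"dz": 0,"spin": -10,"hand": 1},{"dx": -16,"dy": 0,"dz": 0,"spin": -10,"hand": 1},{"dx": -16,"dy": 0,"dz": 0,"spin": -10,"hand": 1},{"dx": -16,"dy": 3,"dz": 0,"spin": -10,"hand": 1},{"dx": -16,"dy": 3,"dz": 0,"spin": -10,"hand": 1}])

```text
t: 7.58
eef_pos: [0.537, -0.0488, 0.3048]
ee_rot: [-0.647, 1.571, 0.682]
force: [-0.2, 0.6, 0.6]
width: 0.0001
```

Emit:
apply_moves(commands=[{"dx": -16,"dy": 3,"dz": 0,"spin": -10,"hand": 1},{"dx": -16,"dy": 2,"dz": 0,"spin": -10,"hand": 1},{"dx": -16,"dy": 2,"dz": 0,"spin": -10,"hand": 1},{"dx": -15,"dy": 0,"dz": 0,"spin": -10,"hand": 1},{"dx": -10,"dy": 0,"dz": 0,"spin": 0,"hand": 1}])

```text
t: 8.2
eef_pos: [0.464, -0.0418, 0.3049]
ee_rot: [-0.051, 1.57, 0.588]
force: [0.9, 0.1, 0.1]
width: 0.0002
```

Run:
```python
from h import *
st(); both(7)
```

```text
t 8.2 tcp [464.  -41.8 304.9] jaw 126.6 F [0.9 0.1 0.1] w 0.0002 q [ 0.33  0.11 -0.57 -0.   -0.89 -1.27]
```

View pics/b7.png

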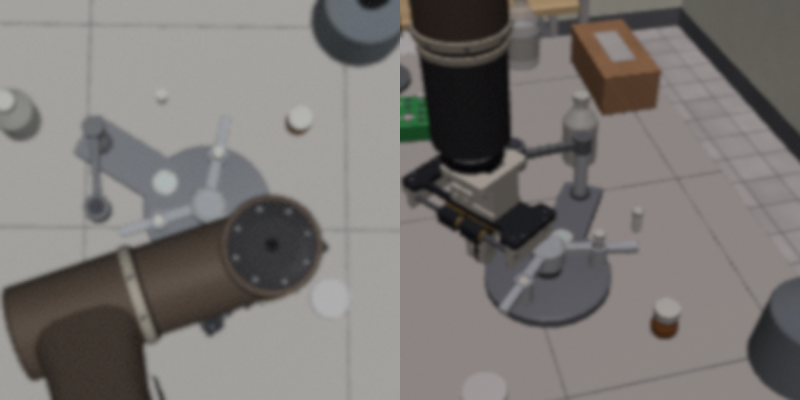

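Run:
```python
from h import *
crop('pics/top7.png','pics/t7c.png',240,150,130,100,6)
```

```text
(no output)
```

View pics/t7c.png

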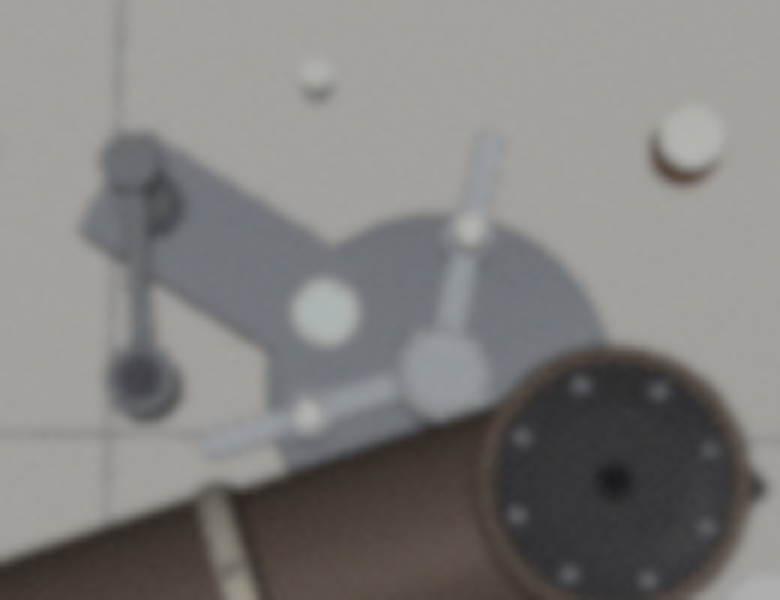

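Run:
```python
from h import *
C=np.array([566,12.]);p=np.array([464.,-41.8])
for i in range(1,17):
    th=np.radians(-152.2+5*i); g=C+115*np.array([np.cos(th),np.sin(th)]); d=(g-p).round(); p=p+d; print(i,-152.2+5*i,d,p)
```

```text
1 -147.2 [ 5. -8.] [469.  -49.8]
2 -142.2 [ 6. -9.] [475.  -58.8]
3 -137.2 [ 7. -7.] [482.  -65.8]
4 -132.2 [ 7. -7.] [489.  -72.8]
5 -127.19999999999999 [ 7. -7.] [496.  -79.8]
6 -122.19999999999999 [ 9. -6.] [505.  -85.8]
7 -117.19999999999999 [ 8. -4.] [513.  -89.8]
8 -112.19999999999999 [10. -5.] [523.  -94.8]
9 -107.19999999999999 [ 9. -3.] [532.  -97.8]
10 -102.19999999999999 [10. -3.] [ 542.  -100.8]
11 -97.19999999999999 [10. -1.] [ 552.  -101.8]
12 -92.19999999999999 [10. -1.] [ 562.  -102.8]
13 -87.19999999999999 [10. -0.] [ 572.  -102.8]
14 -82.19999999999999 [10.  1.] [ 582.  -101.8]
15 -77.19999999999999 [9. 2.] [591.  -99.8]
16 -72.19999999999999 [10.  2.] [601.  -97.8]
```

Emit:
apply_moves(commands=[{"dx": 0,"dy": 0,"dz": -30,"spin": -4,"hand": 1},{"dx": 0,"dy": 0,"dz": -30,"spin": -4,"hand": 1},{"dx": 0,"dy": 0,"dz": -20,"spin": 0,"hand": 1},{"dx": 0,"dy": 0,"dz": 0,"spin": 0,"hand": 1},{"dx": 5,"dy": -8,"dz": 0,"spin": 5,"hand": 1}])

```text
t: 8.93
eef_pos: [0.4704, -0.0493, 0.2253]
ee_rot: [-1.048, 1.57, -0.457]
force: [-0.3, -0.0, -0.4]
width: 0.0003
```

Emit:
apply_moves(commands=[{"dx": 6,"dy": -9,"dz": 0,"spin": 5,"hand": 1},{"dx": 7,"dy": -7,"dz": 0,"spin": 5,"hand": 1},{"dx": 7,"dy": -7,"dz": 0,"spin": 5,"hand": 1},{"dx": 7,"dy": -7,"dz": 0,"spin": 5,"hand": 1},{"dx": 9,"dy": -6,"dz": 0,"spin": 5,"hand": 1}])

```text
t: 9.55
eef_pos: [0.5064, -0.0857, 0.2257]
ee_rot: [-0.705, 1.57, 0.323]
force: [-0.1, 0.1, 0.6]
width: 0.0005
```

Emit:
apply_moves(commands=[{"dx": 8,"dy": -4,"dz": 0,"spin": 5,"hand": 1},{"dx": 10,"dy": -5,"dz": 0,"spin": 5,"hand": 1},{"dx": 9,"dy": -3,"dz": 0,"spin": 5,"hand": 1},{"dx": 10,"dy": -3,"dz": 0,"spin": 5,"hand": 1},{"dx": 10,"dy": -1,"dz": 0,"spin": 5,"hand": 1}])

```text
t: 10.18
eef_pos: [0.5533, -0.1019, 0.2257]
ee_rot: [-2.718, 1.571, -1.254]
force: [-1.7, -2.0, 0.8]
width: 0.0007
```

Emit:
apply_moves(commands=[{"dx": 10,"dy": -1,"dz": 0,"spin": 5,"hand": 1},{"dx": 8,"dy": 0,"dz": 0,"spin": 5,"hand": 1},{"dx": 6,"dy": 0,"dz": 0,"spin": 3,"hand": 1},{"dx": 0,"dy": 0,"dz": 0,"spin": 0,"hand": 1},{"dx": 0,"dy": 0,"dz": 0,"spin": 0,"hand": 1}])

```text
t: 10.8
eef_pos: [0.577, -0.1025, 0.2253]
ee_rot: [-1.555, 1.57, 0.131]
force: [-0.2, 0.1, 1.1]
width: 0.0004
```

Run:
```python
from h import *
st(); both(8)
crop('pics/top8.png','pics/t8c.png',240,150,130,100,6)
crop('pics/side8.png','pics/s8c.png',270,110,130,145,4)
```

```text
t 10.8 tcp [ 577.  -102.5  225.3] jaw -173.4 F [-0.2  0.1  1.1] w 0.0004 q [ 0.16  0.39 -0.4   0.   -0.78 -0.04]
```

View pics/t8c.png

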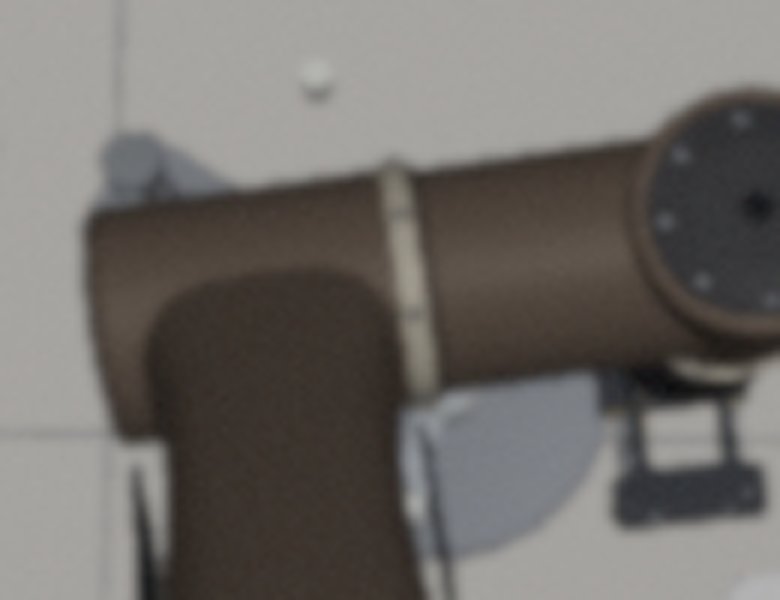

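View pics/s8c.png

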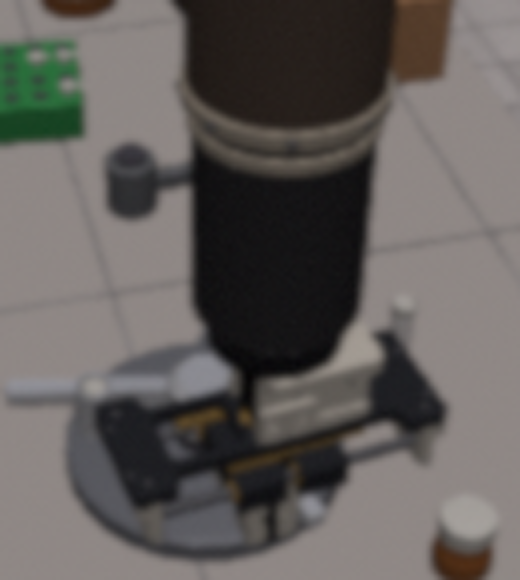

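Run:
```python
from h import *
def S(u,v,z): return onz('side',270+(u+.5)/4-.5,110+(v+.5)/4-.5,z)
C=np.array([.566,.012])
for n,u,v,z in (('cap',94,385,.068),('end',8,386,.069),('hub',205,376,.078)):
    p=S(u,v,z);d=p[:2]-C; print(n,p,np.linalg.norm(d),np.degrees(np.arctan2(d[1],d[0])))
```

```text
cap [0.49553214 0.03326142 0.068     ] 0.07360548066493411 163.21049023610206
end [0.4391061  0.04534704 0.069     ] 0.1312024685334168 165.27590456426412
hub [0.56762779 0.01343844 0.078     ] 0.0021722793789706514 41.466226699978
```

Emit:
apply_moves(commands=[{"dx": 5,"dy": 0,"dz": 0,"spin": 2.5,"hand": 1},{"dx": 5,"dy": 1,"dz": 0,"spin": 2.5,"hand": 1},{"dx": 5,"dy": 1,"dz": 0,"spin": 2.5,"hand": 1},{"dx": 5,"dy": 1,"dz": 0,"spin": 2.5,"hand": 1},{"dx": 0,"dy": 0,"dz": 0,"spin": 0,"hand": 1}])

```text
t: 11.52
eef_pos: [0.5969, -0.0994, 0.2247]
ee_rot: [-2.624, 1.571, -0.763]
force: [-0.6, 0.9, 0.1]
width: 0.0003
```

Run:
```python
from h import *
st(); both(9)
crop('pics/side9.png','pics/s9c.png',270,110,130,145,4)
```

```text
t 11.53 tcp [596.9 -99.4 224.7] jaw -163.4 F [-0.6  0.9  0.1] w 0.0003 q [ 0.16  0.42 -0.36  0.   -0.8   0.13]
```

View pics/s9c.png

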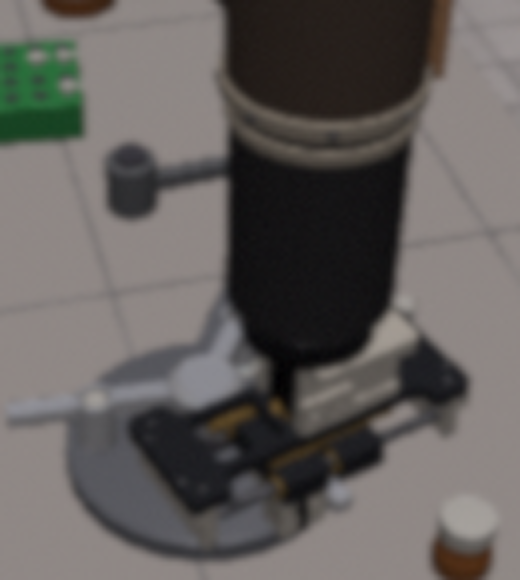

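Emit:
apply_moves(commands=[{"dx": -15,"dy": -3,"dz": 0,"spin": 0,"hand": 1},{"dx": -5,"dy": -1,"dz": 30,"spin": 0,"hand": 1},{"dx": 0,"dy": 0,"dz": 50,"spin": 0,"hand": 1},{"dx": 0,"dy": 0,"dz": 50,"spin": 8,"hand": 1},{"dx": 0,"dy": 10,"dz": 30,"spin": 8,"hand": 1}])

```text
t: 12.25
eef_pos: [0.576, -0.0939, 0.3875]
ee_rot: [-2.053, 1.568, 0.09]
force: [0.7, 0.3, -0.4]
width: 0.0008
```

Emit:
apply_moves(commands=[{"dx": 0,"dy": 40,"dz": 0,"spin": 8,"hand": 1},{"dx": 0,"dy": 40,"dz": 0,"spin": 8,"hand": 1},{"dx": 0,"dy": 40,"dz": 0,"spin": 8,"hand": 1},{"dx": 0,"dy": 40,"dz": 0,"spin": 8,"hand": 1},{"dx": 0,"dy": 40,"dz": 0,"spin": 8,"hand": 1}])

```text
t: 12.88
eef_pos: [0.5757, 0.1073, 0.3846]
ee_rot: [-0.977, 1.571, 1.866]
force: [0.3, 0.7, -0.9]
width: 0.0007
```

Emit:
apply_moves(commands=[{"dx": 3,"dy": 40,"dz": 0,"spin": 8,"hand": 1},{"dx": 3,"dy": 40,"dz": 0,"spin": 8,"hand": 1},{"dx": 4,"dy": 30,"dz": 0,"spin": 2,"hand": 1},{"dx": 4,"dy": 0,"dz": 0,"spin": 0,"hand": 1},{"dx": 0,"dy": 0,"dz": 0,"spin": 0,"hand": 1}])

```text
t: 13.5
eef_pos: [0.5908, 0.2161, 0.3843]
ee_rot: [0.585, 1.57, -2.548]
force: [0.3, -0.7, -0.3]
width: 0.0005
```

Run:
```python
from h import *
st(); both(10)
crop('pics/top10.png','pics/t10c.png',240,150,130,100,6)
crop('pics/side10.png','pics/s10c.png',270,110,130,145,4)
```

```text
t 13.5 tcp [590.8 216.1 384.3] jaw -89.5 F [ 0.3 -0.7 -0.3] w 0.0005 q [ 0.66  0.3  -0.12 -0.   -1.15  0.92]
```

View pics/t10c.png

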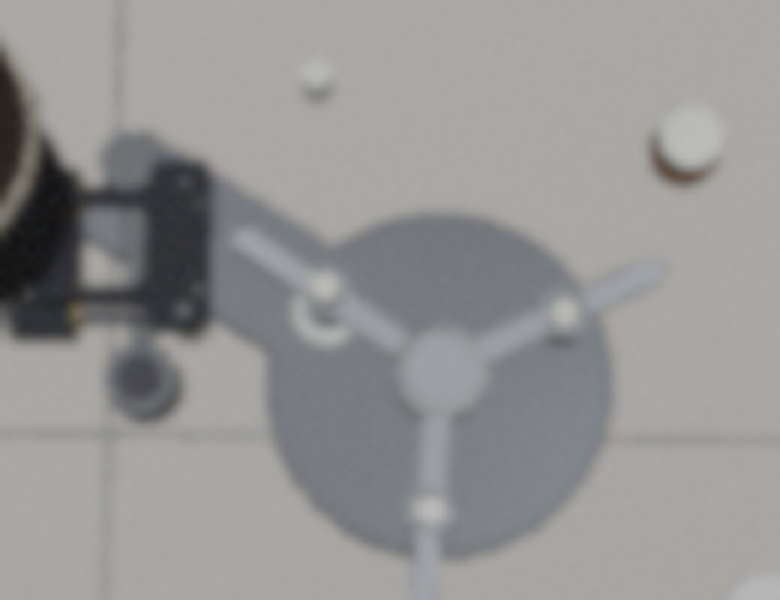

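View pics/s10c.png

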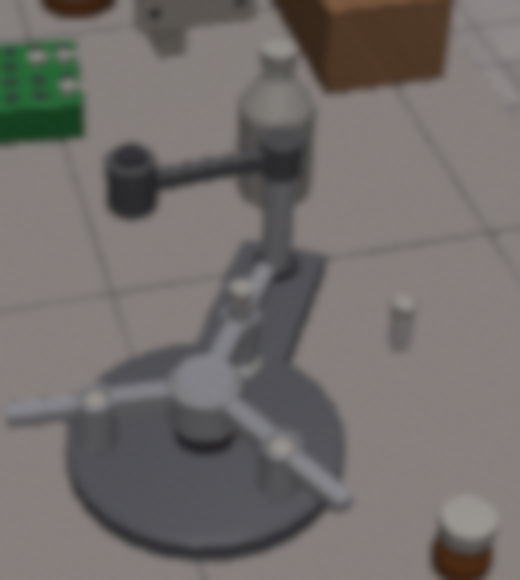

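Run:
```python
from h import *
def T(u,v,z): return onz('top',240+(u+.5)/6-.5,150+(v+.5)/6-.5,z)
def S(u,v,z): return onz('side',270+(u+.5)/4-.5,110+(v+.5)/4-.5,z)
C=np.array([.566,.013])
def pr(n,p):
    d=p[:2]-C; print(n,(p*1000).round(1),np.linalg.norm(d).round(4),np.degrees(np.arctan2(d[1],d[0])).round(1))
pr('T window(old)',T(326,312,.023))
for n,u,v,z in (('tallcap',323,285,.094),('cap right',564,313,.068),('endR',660,266,.069),('capL',430,510,.068),('tall end',240,236,.069)): pr('T '+n,T(u,v,z))
for n,u,v,z in (('tallcap',241,287,.094),('cap right',281,446,.068),('endR',343,498,.069),('capL',94,400,.068),('endL',10,410,.069)): pr('S '+n,S(u,v,z))
# window fits: ellipse in first images
for n,k in (('top','pics/top0.png'),('side','pics/side0.png')):
    im=cv2.imread(k).astype(int)
    c=proj(n,[.607,.077,.023]).round().astype(int); print(n,c)
    sub=im[c[1]-9:c[1]+10,c[0]-9:c[0]+10]
    w=np.clip(sub.sum(2)-430,0,None); ys,xs=np.mgrid[-9:10,-9:10]
    u=c[0]+(w*xs).sum()/w.sum(); v=c[1]+(w*ys).sum()/w.sum(); print((w>0).sum()); pr('win',onz(n,u,v,.023))
# plate + tongue edges: station yaw
```

```text
T window(old) [606.2  78.3  23. ] 0.0767 58.4
T tallcap [609.7  77.6  94. ] 0.0779 55.9
T cap right [600.  -52.3  68. ] 0.0736 -62.5
T endR [ 626.2 -104.4   69. ] 0.132 -62.9
T capL [492.4  19.4  68. ] 0.0739 175.0
T tall end [640.3 123.9  69. ] 0.1335 56.2
S tallcap [610.1  78.3  94. ] 0.0788 55.9
S cap right [601.6 -51.7  68. ] 0.0739 -61.2
S endR [ 626.  -104.8   69. ] 0.1322 -63.0
S capL [492.7  19.1  68. ] 0.0735 175.2
S endL [436.9  22.4  69. ] 0.1294 175.8
top [294 201]
82
win [606.3  78.6  23. ] 0.0771 58.4
side [328 200]
10
win [613.5  81.9  23. ] 0.0837 55.4
```

Run:
```python
from h import *
im=cv2.imread('pics/top0.png'); g=cv2.GaussianBlur(im,(3,3),0)
# dark grey base edges of the tongue: scan across predicted edge lines for the gradient maximum, in world coords on z=.02
gray=cv2.cvtColor(g,cv2.COLOR_BGR2GRAY).astype(np.float32)
C=np.array([.566,.013])
for yaw in (57.5,):
    a=np.radians(yaw); e=np.array([np.cos(a),np.sin(a)]); n=np.array([-e[1],e[0]])
    for sgn in (1,-1):
        P=[]
        for r in np.arange(.115,.165 if sgn>0 else .185,.004):
            s=np.arange(.025,.045,.0005)
            pts=[proj('top',[*(C+r*e+sgn*x*n),.023]) for x in s]
            val=np.array([cv2.getRectSubPix(gray,(1,1),(float(p[0]),float(p[1])))[0,0] for p in pts])
            d=np.abs(np.gradient(val)); d[d<d.max()*.5]=0; P.append((r,(s*d).sum()/d.sum()))
        P=np.array(P); k=np.polyfit(P[:,0],P[:,1]*sgn,1); print(sgn,(P[:,1]*1000).round(1),'edge dir',yaw+np.degrees(k[0]),k)
```

```text
1 [40.  39.7 40.2 39.8 39.9 40.5 40.  40.7 40.6 40.1 40.8 40.  40.1] edge dir 58.074224457828656 [0.01002211 0.03879555]
-1 [32.7 32.4 32.4 32.2 32.  31.8 32.1 32.1 31.8 31.8 31.7 31.8 31.8 31.5
 31.4 31.4 31.4 31. ] edge dir 58.5801293038332 [ 0.01885181 -0.03466636]
```

Run:
```python
from h import *
P=np.array([666,171.]);p=np.array([590.8,216.1])
u=lambda a:np.array([np.cos(np.radians(a)),np.sin(np.radians(a))])
for f in [181.5]+list(np.arange(186,246,4.)):
    g=P+75*u(f)+24*u(f-90); d=(g-p).round(); p=p+d; print(f,d,p)
```

```text
181.5 [ -0. -23.] [590.8 193.1]
186.0 [-2. -6.] [588.8 187.1]
190.0 [-1. -5.] [587.8 182.1]
194.0 [-0. -6.] [587.8 176.1]
198.0 [-1. -5.] [586.8 171.1]
202.0 [ 1. -6.] [587.8 165.1]
206.0 [ 0. -5.] [587.8 160.1]
210.0 [ 1. -6.] [588.8 154.1]
214.0 [ 2. -5.] [590.8 149.1]
218.0 [ 1. -5.] [591.8 144.1]
222.0 [ 2. -5.] [593.8 139.1]
226.0 [ 3. -5.] [596.8 134.1]
230.0 [ 3. -5.] [599.8 129.1]
234.0 [ 3. -5.] [602.8 124.1]
238.0 [ 3. -4.] [605.8 120.1]
242.0 [ 4. -4.] [609.8 116.1]
```

Emit:
apply_moves(commands=[{"dx": 0,"dy": 0,"dz": -30,"spin": 0,"hand": 1},{"dx": 0,"dy": 0,"dz": -40,"spin": 0,"hand": 1},{"dx": 0,"dy": 0,"dz": -24,"spin": 0,"hand": 1},{"dx": 0,"dy": -5,"dz": 0,"spin": 0,"hand": 1},{"dx": 0,"dy": -5,"dz": 0,"spin": 0,"hand": 1}])

```text
t: 14.22
eef_pos: [0.5913, 0.2059, 0.2919]
ee_rot: [-2.816, 1.569, 0.336]
force: [0.1, -0.4, 0.8]
width: 0.0004
```

Run:
```python
from h import *
st(); both(11)
crop('pics/top11.png','pics/t11c.png',240,150,130,100,6)
crop('pics/side11.png','pics/s11c.png',270,110,130,145,4)
```

```text
t 14.22 tcp [591.3 205.9 291.9] jaw -89.4 F [ 0.1 -0.4  0.8] w 0.0004 q [ 0.65  0.37 -0.25  0.   -0.95  0.93]
```

View pics/s11c.png

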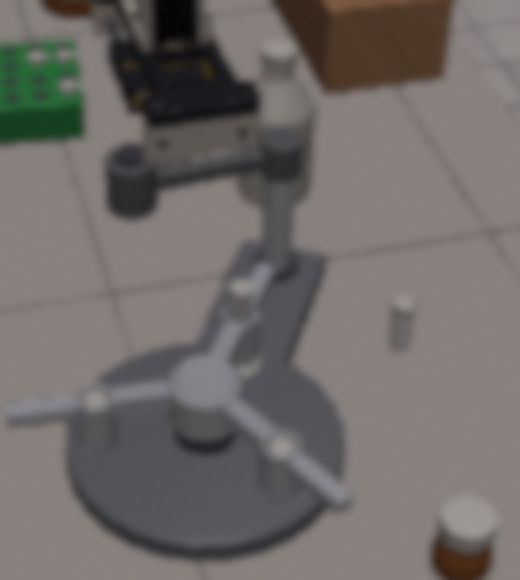

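View pics/t11c.png

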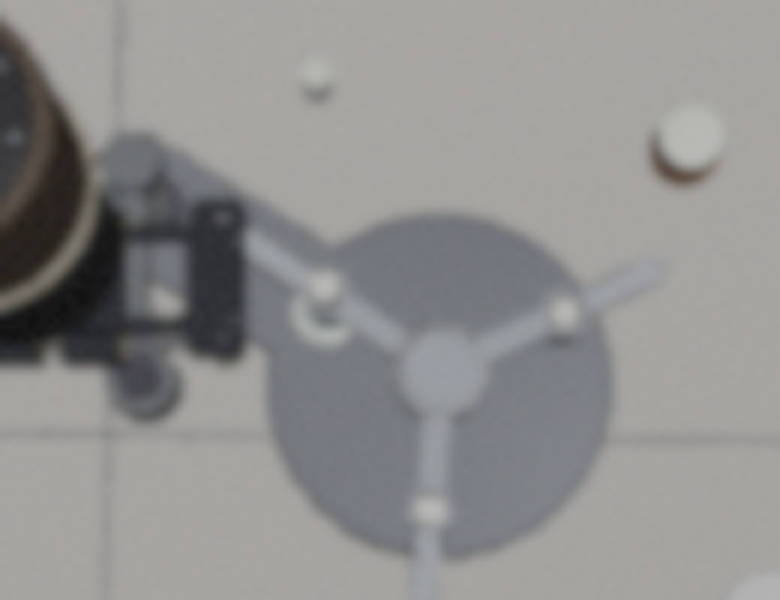

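Emit:
apply_moves(commands=[{"dx": 0,"dy": -6,"dz": 0,"spin": 0,"hand": 1},{"dx": 0,"dy": -6,"dz": 0,"spin": 0,"hand": 1},{"dx": -2,"dy": -6,"dz": 0,"spin": 4,"hand": 1},{"dx": -1,"dy": -5,"dz": 0,"spin": 4,"hand": 1},{"dx": 0,"dy": -6,"dz": 0,"spin": 4,"hand": 1}])

```text
t: 14.95
eef_pos: [0.588, 0.1776, 0.2912]
ee_rot: [-2.663, 1.569, 0.701]
force: [-0.3, 2.0, 1.2]
width: 0.0
```

Emit:
apply_moves(commands=[{"dx": -1,"dy": -5,"dz": 0,"spin": 4,"hand": 1},{"dx": 1,"dy": -6,"dz": 0,"spin": 4,"hand": 1},{"dx": 0,"dy": -5,"dz": 0,"spin": 4,"hand": 1},{"dx": 1,"dy": -6,"dz": 0,"spin": 4,"hand": 1},{"dx": 2,"dy": -5,"dz": 0,"spin": 4,"hand": 1}])

```text
t: 15.58
eef_pos: [0.5909, 0.1504, 0.2911]
ee_rot: [-2.895, 1.57, 0.819]
force: [-1.4, 1.0, 1.8]
width: 0.0005
```

Run:
```python
from h import *
st(); both(12)
crop('pics/top12.png','pics/t12c.png',240,150,130,100,6)
crop('pics/side12.png','pics/s12c.png',270,110,130,145,4)
```

```text
t 15.57 tcp [590.9 150.4 291.1] jaw -57.2 F [-1.4  1.   1.8] w 0.0005 q [ 0.57  0.35 -0.28 -0.   -0.94  1.57]
```

View pics/s12c.png

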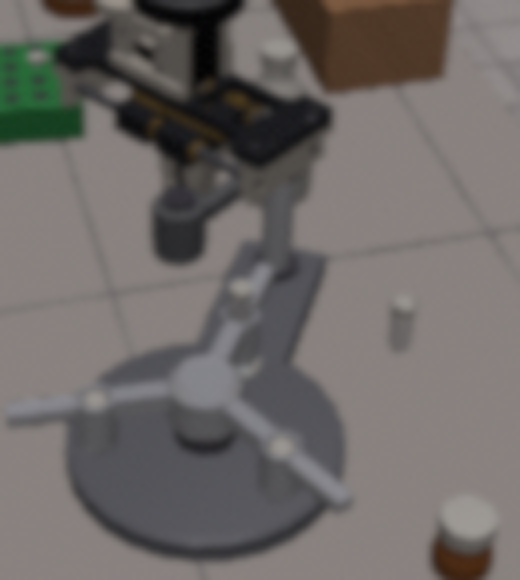

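View pics/t12c.png

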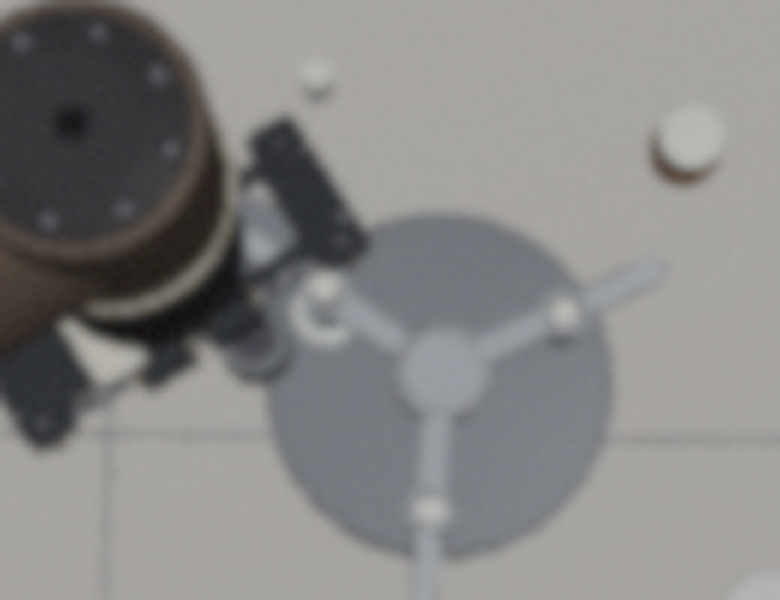

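Emit:
apply_moves(commands=[{"dx": 1,"dy": -5,"dz": 0,"spin": 4,"hand": 1},{"dx": 2,"dy": -5,"dz": 0,"spin": 4,"hand": 1},{"dx": 3,"dy": -5,"dz": 0,"spin": 4,"hand": 1},{"dx": 1,"dy": -2,"dz": 0,"spin": 2,"hand": 1},{"dx": 1,"dy": -2,"dz": 0,"spin": 2,"hand": 1}])

```text
t: 16.3
eef_pos: [0.5989, 0.1317, 0.2909]
ee_rot: [3.06, 1.57, 0.767]
force: [-0.8, 1.4, -0.4]
width: 0.0009
```

Run:
```python
from h import *
st(); both(13)
crop('pics/top13.png','pics/t13c.png',240,150,130,100,6)
crop('pics/side13.png','pics/s13c.png',270,110,130,145,4)
```

```text
t 16.3 tcp [598.9 131.7 290.9] jaw -41.4 F [-0.8  1.4 -0.4] w 0.0009 q [ 0.53  0.35 -0.28 -0.   -0.94  1.88]
```

View pics/s13c.png

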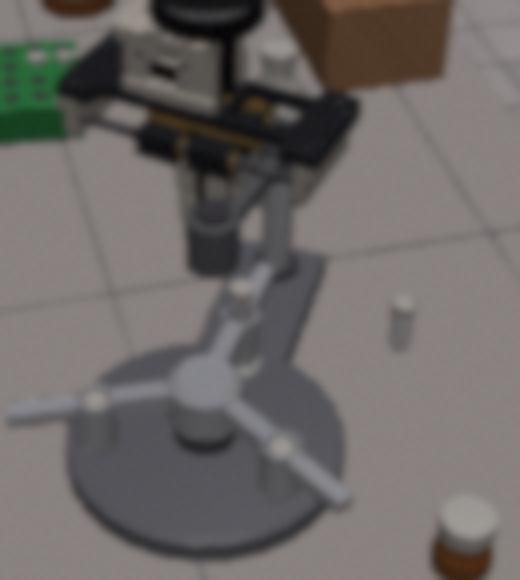

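View pics/t13c.png

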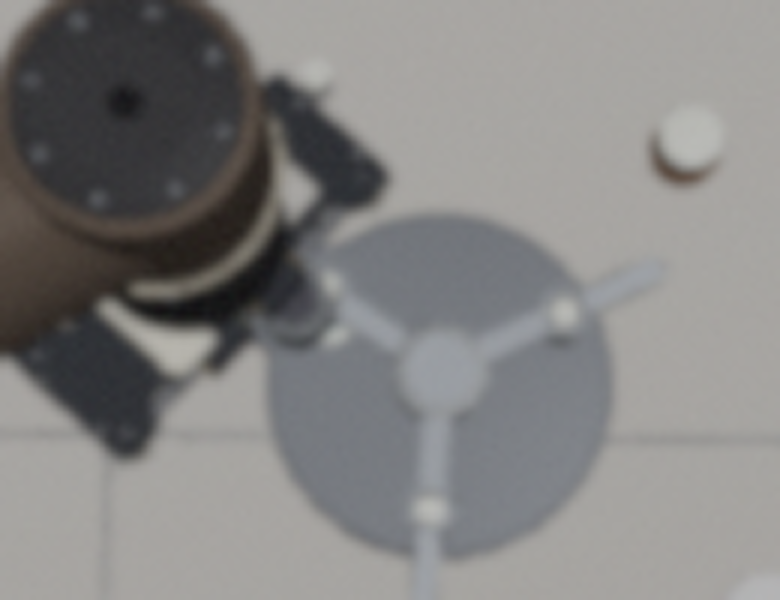

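Emit:
apply_moves(commands=[{"dx": 1,"dy": -2,"dz": 0,"spin": 1.5,"hand": 1},{"dx": 1,"dy": -1,"dz": 0,"spin": 1.5,"hand": 1},{"dx": 1,"dy": -2,"dz": 0,"spin": 1.5,"hand": 1},{"dx": 1,"dy": -1,"dz": 0,"spin": 1,"hand": 1},{"dx": 1,"dy": -1,"dz": 0,"spin": 0,"hand": 1}])

```text
t: 17.02
eef_pos: [0.6039, 0.1245, 0.2907]
ee_rot: [2.897, 1.571, 0.7]
force: [-0.5, 1.2, 0.4]
width: 0.0005
```

Run:
```python
from h import *
st(); both(14)
crop('pics/side14.png','pics/s14c.png',270,110,130,145,4)
```

```text
t 17.02 tcp [603.9 124.5 290.7] jaw -35.9 F [-0.5  1.2  0.4] w 0.0005 q [ 0.52  0.36 -0.27 -0.   -0.94  2.  ]
```

View pics/s14c.png

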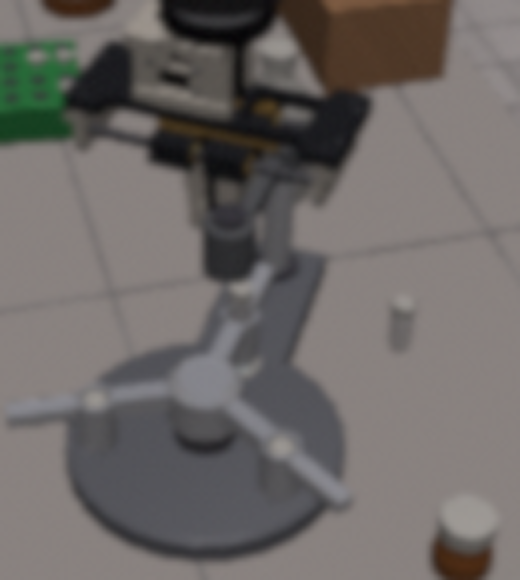

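Run:
```python
from h import *
for x,y in ((.607,.078),(.610,.078),(.604,.078)):
  for z in (.108,.156): 
    p=proj('side',[x,y,z]); print(x,y,z,(p-[270,110]+.5)*4)
```

```text
0.607 0.078 0.108 [237.69595659 272.95420359]
0.607 0.078 0.156 [239.11803929 217.59631467]
0.61 0.078 0.108 [241.88089037 272.28127152]
0.61 0.078 0.156 [243.44125466 216.93182026]
0.604 0.078 0.108 [233.50651085 273.62786118]
0.604 0.078 0.156 [234.7900078  218.26154933]
```

Emit:
apply_moves(commands=[{"dx": 1,"dy": -1,"dz": 0,"spin": 0.5,"hand": 1},{"dx": 1,"dy": -1,"dz": 0,"spin": 0.5,"hand": 1},{"dx": 0,"dy": 0,"dz": 0,"spin": 0,"hand": 1},{"dx": 0,"dy": 0,"dz": 0,"spin": 0,"hand": 1},{"dx": 0,"dy": 0,"dz": 0,"spin": 0,"hand": 1}])

```text
t: 17.75
eef_pos: [0.6059, 0.1225, 0.2906]
ee_rot: [0.358, 1.571, -1.822]
force: [0.6, -0.6, 0.5]
width: 0.0
```

Run:
```python
from h import *
st(); both(15)
crop('pics/side15.png','pics/s15c.png',300,130,65,65,8)
```

```text
t 17.75 tcp [605.9 122.5 290.6] jaw -34.9 F [ 0.6 -0.6  0.5] w 0.0 q [ 0.52  0.36 -0.27  0.   -0.95  2.02]
```

View pics/s15c.png

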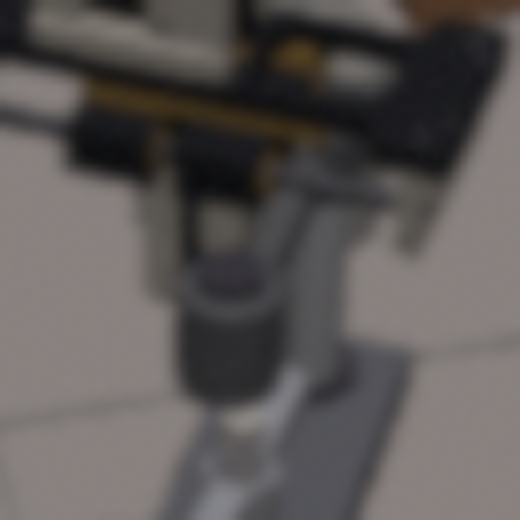

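Emit:
apply_moves(commands=[{"dx": 1,"dy": -1,"dz": 0,"spin": 0,"hand": 1},{"dx": 1,"dy": -1,"dz": 0,"spin": 0,"hand": 1},{"dx": 0,"dy": 0,"dz": 0,"spin": 0,"hand": 1},{"dx": 0,"dy": 0,"dz": 0,"spin": 0,"hand": 1},{"dx": 0,"dy": 0,"dz": 0,"spin": 0,"hand": 1}])

```text
t: 18.48
eef_pos: [0.6074, 0.1212, 0.2906]
ee_rot: [-1.885, 1.57, 2.219]
force: [-5.1, 4.7, 1.7]
width: 0.0003
```

Run:
```python
from h import *
st(); both(16)
crop('pics/side16.png','pics/s16c.png',300,130,65,65,8)
```

```text
t 18.48 tcp [607.4 121.2 290.6] jaw -34.9 F [-5.1  4.7  1.7] w 0.0003 q [ 0.51  0.36 -0.26 -0.   -0.95  2.02]
```

View pics/s16c.png

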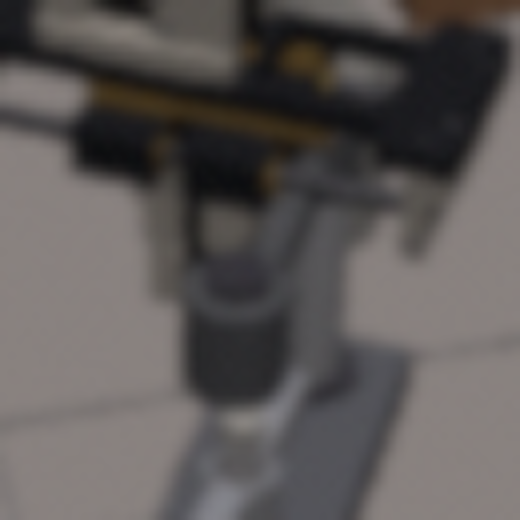

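Force has jumped to 7 N, so the arm is at its stop. Backing off and retreating.

Emit:
apply_moves(commands=[{"dx": -5,"dy": 3,"dz": 0,"spin": 0,"hand": 1},{"dx": -10,"dy": 6,"dz": 0,"spin": 0,"hand": 1},{"dx": -10,"dy": 6,"dz": 0,"spin": 0,"hand": 1},{"dx": 0,"dy": 0,"dz": 40,"spin": 0,"hand": 1},{"dx": 0,"dy": 0,"dz": 50,"spin": 0,"hand": 1}])

```text
t: 19.2
eef_pos: [0.5819, 0.1358, 0.3807]
ee_rot: [-0.426, 1.568, -2.605]
force: [1.8, 1.0, -0.2]
width: 0.0003
```

Emit:
apply_moves(commands=[{"dx": -10,"dy": 40,"dz": 10,"spin": 0,"hand": 1},{"dx": -10,"dy": 40,"dz": 0,"spin": 0,"hand": 1},{"dx": -10,"dy": 40,"dz": 0,"spin": 0,"hand": 1},{"dx": -10,"dy": 40,"dz": 0,"spin": 0,"hand": 1},{"dx": 0,"dy": 0,"dz": 0,"spin": 0,"hand": 1}])

```text
t: 19.82
eef_pos: [0.5415, 0.298, 0.3905]
ee_rot: [-2.525, 1.571, 1.581]
force: [-0.3, -0.4, 0.7]
width: 0.0005
```

Run:
```python
from h import *
st(); both(17)
crop('pics/top17.png','pics/t17c.png',240,150,130,100,6)
crop('pics/side17.png','pics/s17c.png',270,110,130,145,4)
```

```text
t 19.82 tcp [541.5 298.  390.5] jaw -34.7 F [-0.3 -0.4  0.7] w 0.0005 q [ 0.82  0.28 -0.14 -0.   -1.15  1.72]
```

View pics/t17c.png

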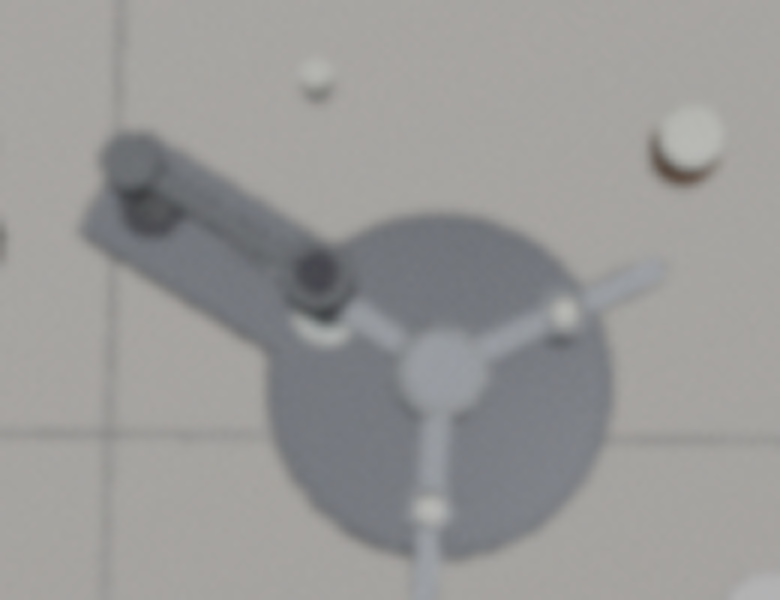

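View pics/s17c.png

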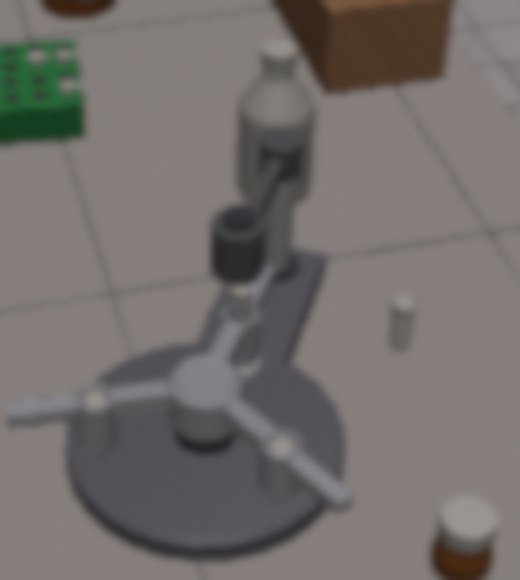

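Run:
```python
from h import *
def T(u,v,z): return onz('top',240+(u+.5)/6-.5,150+(v+.5)/6-.5,z)
def S(u,v,z): return onz('side',270+(u+.5)/4-.5,110+(v+.5)/4-.5,z)
print('head T',T(317,271,.156),'S',S(237,220,.156), 'tall S',S(241,287,.094),'T earlier',T(323,285,.094),'win',T(326,312,.023))
P=T(132,160,.15); print('post',P)
```

```text
head T [0.60648414 0.07840845 0.156     ] S [0.60511182 0.07520011 0.156     ] tall S [0.61011246 0.07826207 0.094     ] T earlier [0.60965475 0.07755651 0.094     ] win [0.60623157 0.07828955 0.023     ]
post [0.66428813 0.17432649 0.15      ]
```

Run:
```python
from station import arm
print(arm.job_done())
```

```text
the job is handed in; nothing more can be done
None
```

The tall tube is over the light window and the reader arm is at its stop with its head above the tube. I handed the job in at about 20 s of the 67 s. No verdict was reported.

- **Carousel:** I pushed it counter-clockwise with the closed fingertips in two strokes, first on the tall tube's spoke and then on the spoke clockwise from it. It turned about 174° in all. The wrist force readings stayed below about 3 N.
- **Reader arm:** Only then did I push the reader arm to its stop, which showed as a rise to about 7 N, well under the 30 N limit. I then backed off, lifted, and moved the hand about 0.2 m clear.

Last checks from the images, as x, y in mm:

| Item | Measured position | Offset from window |
|---|---|---|
| Window (from the first top picture) | (606, 78) | – |
| Reader head, top view | (606, 78) | under 1 mm |
| Reader head, side view | (605, 75) | about 3 mm |
| Tall tube cap, both views | (610, 78) | about 3.5 mm |

- **Remaining error:** The carousel stopped about 2° short, which is 2–3 mm at the tube. That is within the 8 mm limit, so I left it.
- **Disagreements:** The two views differ by about 3 mm on the head. A brightness fit of the window in the side view read 7 mm off, but it rested on only 10 pixels, so I ignored it.
- **Bystanders:** The jar and spare tube show no shift in the pictures. I did not re-measure the dish, beaker, wash bottle or tip box at the end.

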